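Swing the specimen plate home and lock it

ROBOT

A 6-joint arm with a two-finger parallel gripper is mounted at the origin on the work surface. World frame = base frame: x ahead of the robot, y to its left, z up, the work surface at z = 0. Lengths are in mm, angles in rad, forces in N, time in s.
With the tool pointing down it reaches from about 275 to 750 mm from the base axis. Payload 10.2 kg.
Tool frame: the origin (TCP) lies at the centre of the arm's flange, where the gripper is bolted on; the fingertips stand 173 mm ahead of it and the grasp point (between the pads) lies 155 mm ahead of it; z points along the fingers, y is the line along which they close (so a half turn about z gives the same grasp; the last joint's range is limited). The gripper opens to 85 mm and grips with 20 to 120 N. Pads are 22 mm wide; open, the fingers measure 114 mm over their backs; the gripper's body (76 mm by 85 mm) begins 54 mm behind the grasp point. The pads swing forward as they close: fully open they stand 13 mm farther back than shut.
Start: joints at [-1.552, 0.313, 1.498, -0, 1.331, -0.223], TCP at [125.698, -509.738, 404.694] pointing down, gripper open.
Joint ranges: [-2.94, 2.94], [-0.97, 2.17], [0.19, 2.56], [-1.23, 4.37], [0.02, 3.11], [-2.88, 2.88]. Speed limits (rad/s): [2.39, 2.39, 3.01, 3.14, 3.14, 3.14].

INTERFACE

Orientations are given as a unit quaternion [w, x, y, z].
In Python, from rig import ctrl gives the robot as it stands.
- The arm moves only by the shell command python3 steer.py FILE [OPENING] [FORCE], which reads ROWS from the file FILE. ROWS is one flat JSON list of numbers that holds 1 to 8 rows one after another, with no inner brackets; each row has 6 numbers: dx, dy, dz in units of 20 mm, then a rotation vector rx, ry, rz in units of 0.25 rad; each row is the pose to reach, as a shift and turn from the pose commanded when the command began, along the tool's axes at that moment; what a row does not reach only later rows make up. A row lasts 1/10 s, in which the tool goes at most 50 mm and 0.15 rad, less where a joint would pass 70% of its speed; a pose out of reach is approached as far as the arm can. OPENING is the opening from 0.0 (shut) to 1.0 (fully open), set as the command begins (- or left out keeps the last). The fingers move at their own pace and stop on an object; FORCE is the grip in N (left out, the last holds). Time passes only in rows, so rows that do not move let the fingers close. It prints the time, the measured TCP pose, the force, the opening and the grip force at its end. Input that does not fit is refused with a message, and nothing moves.
- ctrl.sense(): the state, without advancing time (a new reading comes with each control period).
- ctrl.capture(name): name is "side" or "top" or "wrist"; returns the picture (384x512x3 uint8, red, green, blue); there is no depth.
- ctrl.calibration(name): a dict with "fx", "fy", "cx", "cy" (pixels), "position" and "attitude" of the camera in the world. Camera axes: x right, y down, z forward; pixel columns grow to the right and rows downward; lengths in mm; the calibration is good to about 2 mm. The wrist camera is an equidistant fisheye: a pixel r from the principal point sees the ray r / f radians off the axis. A picture is of the moment at which its call begins: read the wrist's pose just before it. calibration takes no time and is no camera call; for the wrist camera it gives the pose at the moment of the call.
- ctrl.finish_job(): hands the job in; it is judged then, once.
The state is a dict: "time_s": time; "joints": joint angles; "dq": joint speeds; "tau": joint torques, N m; "eef_pos": TCP position; "ee_rot": TCP orientation; "force": force on the tool from outside, world axes, zero at the start; "wrist_torque": the same for the moment, N m; "grip_width": opening from 0.0 (shut) to 1.0 (fully open); "grip_force": force on a finger pad.
Only numpy, scipy, OpenCV 4.12 (cv2) and the standard library are available. Lean on these libraries where they do the work, as an engineer would, in place of code of your own. Each camera call takes 0.05 s, during which the arm holds its last target. There are 200 camera calls.

TASK

Push the aluminium specimen plate near its free corner so that it turns about its pivot pin until its edge bears firmly on the red stop post, and keep it pressed there for a moment, gently, never with more than about 18 N on the post. Then take the red-handled lock pin out of its grey stand and put it down through the plate's lock hole into the socket below, fully home with its collar on the plate, and let go. Leave the glass dish riding on the plate in its place and do not disturb the other things on the bench.

Things in the scene. Friction and masses are not known exactly. Their poses are not given: they have to be found in the camera images.
- base: Fixed grey base plate of the swing stage, 230 (x) x 260 (y) x 15 mm, top at z = 15 mm. Origin at the centre of its underside. With the stop bar at the middle of its travel, the plate's axes are parallel to the base's once home; pushing home goes towards base +y.
- pivot (a point): On the axis of the upright steel pivot pin (12 mm dia), at plate-top height (29 mm); base frame (-75, 10) mm. A brass thumb nut, 22 mm dia, sits on the pin from z = 30.5 to 42.5 mm and keeps the plate from lifting.
- plate: Loose aluminium plate 168 x 100 x 14 mm, 0.5 to 0.9 kg, flat on the base (z 15 to 29 mm), turning on the pivot pin (0.5 mm play). Origin on the pivot axis, underside; own x -18 to 150, y -18 to 82 mm. Home: its +y edge on the post at own x about 100 mm, heading within 0.11 rad of the base's; starts 0.45 to 0.95 rad clockwise (from above). 1 to 5 N at the free corner turns it; friction holds it.
- plate_corner (a point): Place to push: on the plate's -y long edge, 15 mm from the free corner, at mid-thickness; plate frame (135, -18, 7) mm. Push at right angles to this edge (plate +y).
- lock_hole (a point): Mouth of the plate's lock hole (12 mm dia, through, at the plate's top face), plate frame (100, 0, 14) mm. It lies over the bar's lock socket (under the plate, unseen then) only when the plate bears on the post.
- pin: Loose lock pin, 60 g: shank 9 mm dia, 26 mm long, foot tapered to 5 mm; collar 22 mm dia x 4 mm; red handle 16 x 16 mm, 35 mm tall, faces along x and y. Origin at the shank's foot, z up. Starts upright in the stand, collar on the stand's top (origin z = 6 mm, handle z = 36 to 71 mm). Fully home, its origin is at z = 3 mm.
- stand: Fixed grey block 56 x 56 x 32 mm with a 12 mm hole in the middle that holds the lock pin. Origin at the centre of its underside. It is left or right of the base.
- seat (a point): Centre of the black round mark (64 mm dia) on the plate's top where the dish sits, plate frame (55, 45, 14) mm.
- dish: Small open glass dish, 55 mm dia x 13 mm, loose on the plate's round mark. Origin at the centre of its underside. To stay there.
- jar: Bystander: amber jar with white cap, 48 mm dia x 55 mm, left or right of the base. Origin at its underside.
- samplebox: Bystander: clear box 75 x 55 x 22 mm, to the right of the base. Origin at its underside.
- weight: Bystander: brass weight 36 mm dia x 30 mm, to the far right of the base. Origin at its underside.
- petri: Bystander: open glass dish 90 mm dia x 15 mm, near the left side. Origin at its underside.
- slot: Fixed 26 mm wide slot along base y in the base, centre line at base x = 25 mm; origin and axes as the base's. It carries a dark steel stop bar with a red upright rigid post (16 mm dia, 4 mm above plate top) and a 13 mm lock socket 90 mm from it (to -y). The bar is clamped up to 10 mm either way of base y = 100 mm (post centre); the reported poses do not show where. It does not give.

How it is judged:
By the outcome, as a careful person would: the job done as asked, in the order asked, and still so for the second after the job is handed in, with the robot touching nothing.
It also fails if it takes over 72 s, if anything falls off the work surface, if the arm or the gripper's body presses on something with over 40 N, if the wrist force passes 120 N, or if a joint passes its speed limit or range.

## Working session

There is one attempt and no reset: what is moved stays moved. The work goes in short steps, Python scripts to look and compute and a shell command to move; the robot and the scene stay as the last step left them, time stands still between calls to the robot, and variables do not carry over. Pictures are saved under pics/ and viewed, at most 14 in all, crops included, and the job is handed in when it is done.

```bash
ls; mkdir -p pics; python3 - <<'E'
from rig import ctrl
import cv2
s=ctrl.sense();print(s)
for n in("top","side"):
    c=ctrl.calibration(n);print(n,c)
    im=ctrl.capture(n);cv2.imwrite(f"pics/{n}0.png",im[:,:,::-1])
    cv2.imwrite(f"pics/{n}0b.png",cv2.resize(im[:,:,::-1],(800,600),interpolation=cv2.INTER_CUBIC))
E
```

```text
pics
rig.py
steer.py
{'time_s': 0.0, 'joints': array([-1.55237059e+00,  3.13473159e-01,  1.49843426e+00, -2.66609924e-06,
        1.33098259e+00, -2.23400726e-01]), 'dq': array([-0.00062661, -0.00081468, -0.00109504, -0.00256448, -0.00169275,
        0.00177936]), 'tau': array([ 2.77058298e-04, -4.12273729e+01, -2.59743261e+01, -1.87576857e-04,
        4.18272335e-03,  1.35481147e-05]), 'eef_pos': array([ 125.71209153, -509.69432825,  404.12413706]), 'ee_rot': array([-6.45407506e-04,  9.92698650e-01,  1.20619113e-01,  6.50772426e-05]), 'force': array([-1.02570824,  0.58013695, -0.67221575]), 'wrist_torque': array([-0.02782581,  0.02129719,  0.03447864]), 'grip_force': 0.0, 'grip_width': 0.9975855048181305}
top {'fx': 357.2378013892252, 'fy': 357.2378013892252, 'cx': 251.13376527565745, 'cy': 193.60190626431958, 'position': array([ 387.91029969,   37.62367029, 1006.46179353]), 'attitude': array([ 0.05146234, -0.70188149,  0.70854056, -0.05181011])}
side {'fx': 483.7565499794745, 'fy': 483.7565499794745, 'cx': 252.52877492192314, 'cy': 195.73612178363345, 'position': array([  -1.19508511,  921.78752586, 1076.1366691 ]), 'attitude': array([ 0.098404  , -0.24959624,  0.88858981, -0.37205714])}
```

View pics/top0b.png

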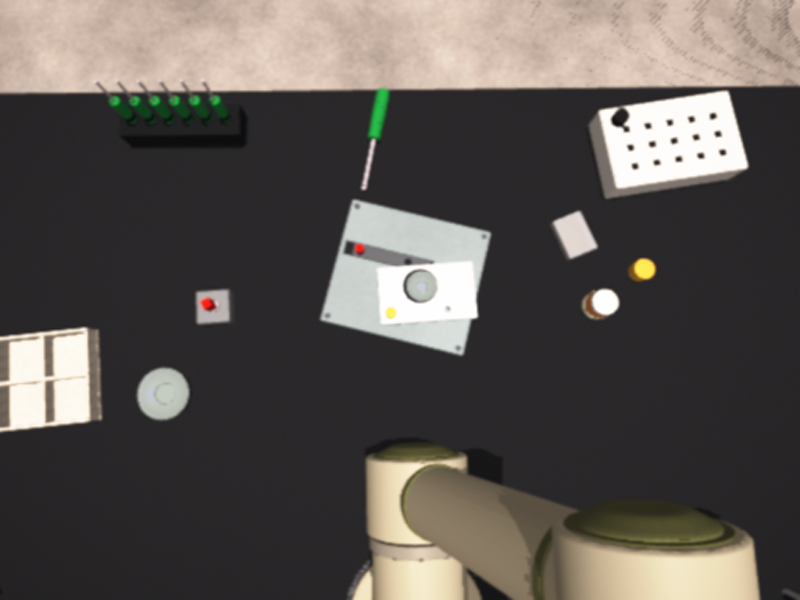

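View pics/side0b.png

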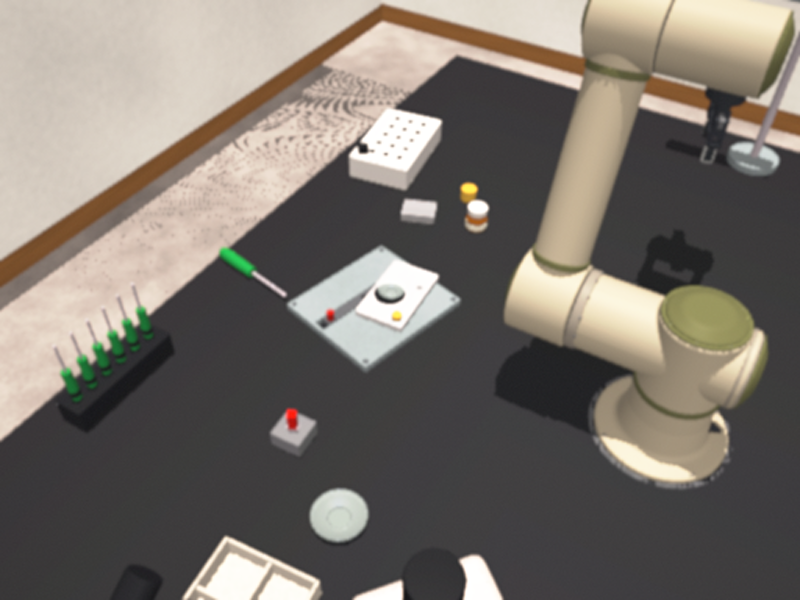

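The top view shows the stage (post ≈(359,249), nut ≈(390,313), lock hole ≈(448,308), in 800×600 pixels) and the pin in its stand ≈(208,304). The side view agrees. I'll enlarge both areas.

```bash
python3 - <<'E'
import cv2,numpy as np
im=cv2.imread("pics/top0.png")
a=cv2.resize(im[122:232,200:320],None,fx=5,fy=5,interpolation=cv2.INTER_CUBIC)
b=cv2.resize(im[180:214,120:154],None,fx=5,fy=5,interpolation=cv2.INTER_CUBIC)
out=np.zeros((550,775,3),np.uint8);out[:,:600]=a;out[:170,602:772]=b
cv2.imwrite("pics/crop1.png",out)
E
```

```text
(no output)
```

View pics/crop1.png

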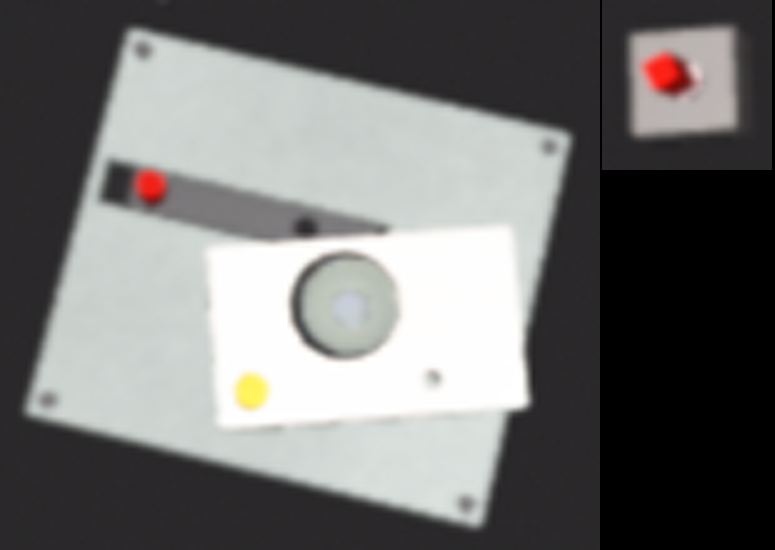

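The crop shows base corners at (130,28), (572,133), (482,525) and (25,412). It also shows the post at (150,185), the socket at (305,228), the nut at (250,392), the hole at (433,378) and the dish at (346,305). The pin handle top is in the inset at about (665,72). Next I'll convert these to world coordinates.

```bash
cat > h.py <<'E'
from rig import ctrl
import numpy as np
from scipy.spatial.transform import Rotation as R
def rot(q): return R.from_quat([q[1],q[2],q[3],q[0]])
def ray(n,u,v,c=None):
    c=c or ctrl.calibration(n); x=(u-c["cx"])/c["fx"]; y=(v-c["cy"])/c["fy"]
    if n=="wrist":
        r=np.hypot(x,y); k=np.sin(r)/r if r>0 else 1; d=np.array([x*k,y*k,np.cos(r)])
    else: d=np.array([x,y,1.])
    return np.array(c["position"]),rot(c["attitude"]).apply(d)
def at(n,u,v,z,c=None):
    p,d=ray(n,u,v,c); return p+d*(z-p[2])/d[2]
def base_fit(P):  # 4 corner pts in order (+,+),(+,-),(-,-),(-,+)
    Q=np.array([[115,130],[115,-130],[-115,-130],[-115,130]])
    P=np.array(P)[:,:2]; c=P.mean(0); D=P-c
    z=np.sum((Q[:,0]-1j*Q[:,1])*(D[:,0]+1j*D[:,1])); return c,np.angle(z),D,Q
E
python3 - <<'E'
from h import *
np.set_printoptions(precision=1,suppress=True)
f=lambda x,y,z:at("top",200+(x-2)/5,122+(y-2)/5,z)
P=[f(x,y,15) for x,y in((130,28),(572,133),(482,525),(25,412))]
c,a,D,Q=base_fit(P);Rm=np.array([[np.cos(a),-np.sin(a)],[np.sin(a),np.cos(a)]])
print("base",c,a,"resid",D-Q@Rm.T)
tow=lambda x,y:c+Rm@[x,y]
print("pivot",tow(-75,10),"nut",f(250,392,42.5))
print("post top",f(150,185,33)[:2],Rm.T@(f(150,185,33)[:2]-c),"socket",Rm.T@(f(305,228,15)[:2]-c))
h=f(433,378,29)[:2];d=h-tow(-75,10);th=np.arctan2(d[1],d[0]);print("hole",h,np.hypot(*d),"plate heading",th,"rel",th-a)
dc=f(346,305,29)[:2];print("dish",dc, "corners",[f(x,y,29)[:2] for x,y in((209,245),(515,226),(529,405),(218,428))])
g=lambda x,y,z:at("top",120+(x-602-2)/5,180+(y-2)/5,z)
print("pin top",g(665,72,71),"stand",[g(x,y,32)[:2] for x,y in((630,33),(736,25),(738,128),(632,136))])
# side triangulation of handle top approx px (291,412)/800 scale
print("side pin",at("side",291*.64,413*.64,71))
E
```

```text
base [584.4  10.9] -0.25307654729881296 resid [[-0.2  0.3]
 [ 0.2 -0.7]
 [-0.1 -0.7]
 [ 0.1  1.1]]
pivot [514.3  39.4] nut [512.3  40.8  42.5]
post top [630.7  95.7] [23.5 93.7] socket [24.6  4.3]
hole [520.9 -60.3] 99.85497290668877 plate heading -1.5051482733279966 rel -1.2520717260291836
dish [562.2 -12.9] corners [array([597.,  63.]), array([ 606.2, -108.2]), array([ 505.3, -112.8]), array([494.2,  58.6])]
pin top [527.5 351.3  71. ] stand [array([555.4, 384.6]), array([559.3, 326.1]), array([501.9, 323.1]), array([498. , 381.1])]
side pin [529.3 352.6  71. ]
```

```bash
cat >> h.py <<'E'
def go(x,y,z,h=None,cmd=None):
    "row (tool axes) from current pose to world TCP x,y,z with tool-x heading h, tool down"
    s=ctrl.sense(); r=rot(s["ee_rot"]); p=s["eef_pos"]
    h0=np.arctan2(*r.apply([1,0,0])[[1,0]]); h=h0 if h is None else h
    t=R.from_matrix(np.array([[np.cos(h),np.sin(h),0],[np.sin(h),-np.cos(h),0],[0,0,-1]]))
    print("row",np.round(r.inv().apply(np.array([x,y,z])-p),1),np.round((r.inv()*t).as_rotvec(),3),"h0 %.3f"%h0)
E
python3 -c "
from h import *
go(465,-99,300,.066)"
```

```text
row [ 427.7 -317.4  104.7] [-0.001 -0.     0.176] h0 0.242
```
Row time: each row max 50mm; "what a row does not reach only later rows make up". Give waypoints.

Units first: shifts go in units of 20 mm and turns go in units of 0.25 rad. So 311 mm is 15.55, 273 mm is 13.65, 0.176 rad is 0.704.

```bash
echo '[2,-1.5,0,0,0,0,3.9,-2.9,0,0,0,0,5.85,-4.35,0,0,0,0,7.8,-5.8,0,0,0,0,9.75,-7.25,0,0,0,0.2,11.7,-8.7,0,0,0,0.4,13.65,-10.15,0,0,0,0.6,15.55,-11.55,0,0,0,0.704]' > next.json && python3 steer.py next.json 0 20
echo '[1.95,-1.45,1,0,0,0,3.9,-2.9,2.5,0,0,0,5.8,-4.3,4.5,0,0,0,5.8,-4.3,5.25,0,0,0,5.8,-4.3,5.25,0,0,0,5.8,-4.3,5.25,0,0,0]' > next.json && python3 steer.py next.json
python3 -c "
from h import *
s=ctrl.sense();print(s['joints'],s['force'])
go(465,-99,191.5,.066)
import cv2
im=ctrl.capture('wrist');cv2.imwrite('pics/w1.png',cv2.resize(im[:,:,::-1],(800,600)))"
```

```text
time_s: 0.9
eef_pos: [373.2, -209.1, 404.7]
ee_rot: [-0.0, 0.999, 0.032, -0.0]
force: [0.8, -0.9, 0.2]
grip_width: -0.003
grip_force: 0.0
time_s: 1.5
eef_pos: [482.3, -117.8, 299.9]
ee_rot: [-0.0, 0.999, 0.033, -0.0]
force: [0.2, -0.6, 0.6]
grip_width: 0.001
grip_force: 0.0
[-4.75844228e-01  3.63410843e-01  1.72232729e+00 -2.31638492e-04
  1.05659840e+00  1.02875151e+00] [ 0.1907967 -0.5868282  0.573551 ]
row [-16.  -19.8 108.4] [-0.     0.001  0.   ] h0 0.066
```

View pics/w1.png

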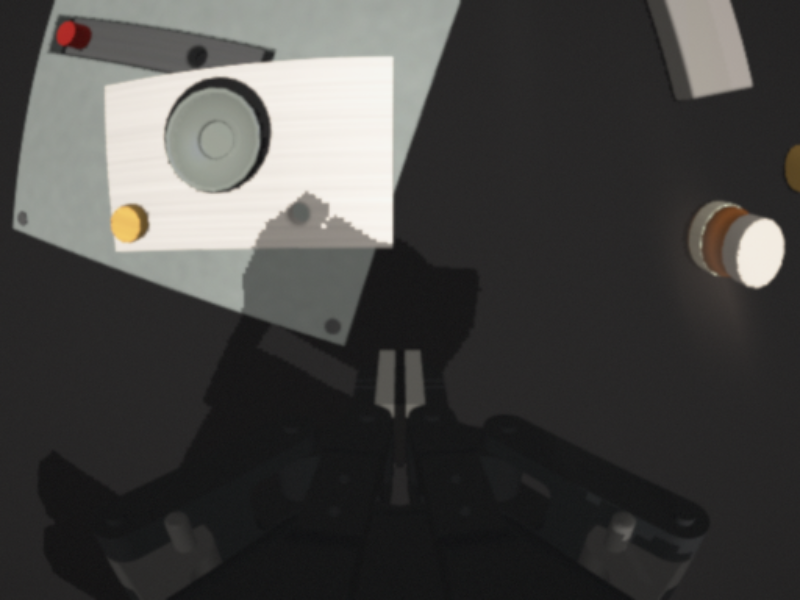

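The wrist view shows the plate's free corner at (393,247), the hole at (298,213) and the fingertips clear of the plate's -y edge, so I can lower here.

Scaled: -20 mm is -1, 20 mm is 1.

```bash
echo '[-0.8,-1,1,0,0,0,-0.8,-1,3,0,0,0,-0.8,-1,4.75,0,0,0,-0.8,-1,5.425,0,0,0,-0.8,-1,5.425,0,0,0,-0.8,-1,5.425,0,0,0]' > next.json && python3 steer.py next.json
python3 - <<'E'
from h import *
from scipy.spatial.transform import Rotation as R
pv=np.array([514.3,39.4])
def pt(th,off):
    c,s=np.cos(th),np.sin(th); return pv+np.array([[c,-s],[s,c]])@[135,-18-off]
s=ctrl.sense();r=rot(s["ee_rot"]);p=s["eef_pos"];print(p)
# along arc: offset 11 contact
for th in np.arange(-1.505,-.30,.1):
    q=pt(th,11); d=r.inv().apply(np.array([*q,191.5])-p); print("%.3f"%th,q.round(1),d.round(1),"rz %.3f"%-(th+1.505))
E
```

```text
time_s: 2.15
eef_pos: [465.4, -99.5, 192.8]
ee_rot: [0.001, 0.999, 0.032, 0.001]
force: [0.6, -1.0, 0.7]
grip_width: -0.003
grip_force: 0.0
[465.39944792 -99.49702858 192.77150569]
-1.505 [494.2 -97.2] [28.9 -0.4  1.3] rz -0.000
-1.405 [508.  -98.5] [42.5  1.8  1.4] rz -0.100
-1.305 [521.8 -98.5] [56.3  2.6  1.4] rz -0.200
-1.205 [535.5 -97. ] [70.1  2.1  1.4] rz -0.300
-1.105 [549.  -94.2] [83.8  0.2  1.5] rz -0.400
-1.005 [562.2 -90.1] [97.2 -3.1  1.5] rz -0.500
-0.905 [574.9 -84.7] [110.2  -7.7   1.5] rz -0.600
-0.805 [587. -78.] [122.7 -13.6   1.5] rz -0.700
-0.705 [598.3 -70.2] [134.5 -20.7   1.5] rz -0.800
-0.605 [608.8 -61.2] [145.6 -28.9   1.6] rz -0.900
-0.505 [618.4 -51.3] [155.8 -38.2   1.6] rz -1.000
-0.405 [627.  -40.4] [165.  -48.5   1.6] rz -1.100
-0.305 [634.4 -28.8] [173.2 -59.6   1.6] rz -1.200
```

Scaled: 24 mm is 1.2, 1 mm is 0.05, -0.13 rad is -0.52.

```bash
echo '[0.5,0,0,0,0,0,0.9,0,0,0,0,0,1.2,0,0,0,0,0,1.45,0,0,0,0,0,1.7,0.025,0,0,0,-0.12,1.9,0.05,0,0,0,-0.28,2.125,0.09,0,0,0,-0.4,2.35,0.105,0,0,0,-0.52]' > next.json && python3 steer.py next.json
python3 - <<'E'
from h import *
import cv2
im=ctrl.capture('wrist');cv2.imwrite('pics/w2.png',cv2.resize(im[:,:,::-1],(800,600)))
E
```

```text
time_s: 2.95
eef_pos: [512.2, -97.9, 191.2]
ee_rot: [0.0, 0.995, 0.099, -0.001]
force: [-4.2, -3.3, 3.5]
grip_width: -0.001
grip_force: 2.7
```

View pics/w2.png

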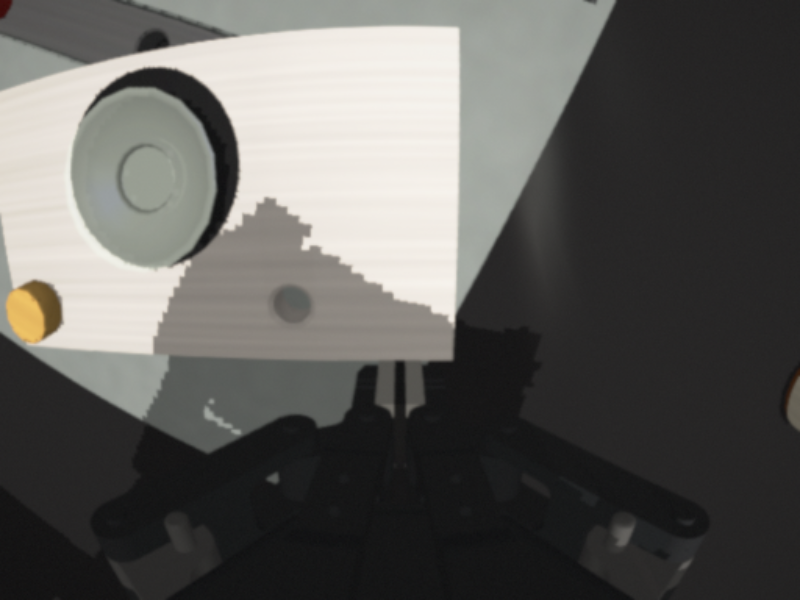

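Contact is made: the plate edge sits on the fingertips, the dish is on its mark and the force is about 5 N. I'll continue along the arc.

```bash
echo '[0.34,0.065,0,0,0,-0.2,0.68,0.11,0,0,0,-0.4,1.025,0.14,0,0,0,-0.6,1.37,0.155,0,0,0,-0.8,1.715,0.15,0,0,0,-1,2.06,0.125,0,0,0,-1.2,2.4,0.09,0,0,0,-1.4,2.745,0.03,0,0,0,-1.6]' > next.json && python3 steer.py next.json
echo '[0.34,0.065,0,0,0,-0.2,0.68,0.11,0,0,0,-0.4,1.025,0.14,0,0,0,-0.6,1.37,0.155,0,0,0,-0.8,1.715,0.15,0,0,0,-1,2.06,0.125,0,0,0,-1.2,2.4,0.09,0,0,0,-1.4,2.745,0.03,0,0,0,-1.6]' > next.json && python3 steer.py next.json
python3 - <<'E'
from h import *
import cv2
go(600,0,190)
im=ctrl.capture('top');b=cv2.resize(im[110:235,195:325][:,:,::-1],None,fx=4.6,fy=4.6,interpolation=cv2.INTER_CUBIC)
w=ctrl.capture('wrist')[:,:,::-1]
cv2.imwrite('pics/t3.png',b);cv2.imwrite('pics/w3.png',w)
E
```

```text
time_s: 3.8
eef_pos: [566.2, -87.5, 191.1]
ee_rot: [-0.0, 0.956, 0.294, -0.001]
force: [-5.0, -2.5, 1.9]
grip_width: -0.001
grip_force: 2.5
time_s: 4.6
eef_pos: [611.8, -57.1, 190.9]
ee_rot: [-0.001, 0.878, 0.478, -0.001]
force: [-5.6, -2.6, 1.5]
grip_width: -0.0
grip_force: 2.1
row [ 41.6 -40.9   0.9] [-0.002  0.001 -0.   ] h0 0.998
```

View pics/w3.png

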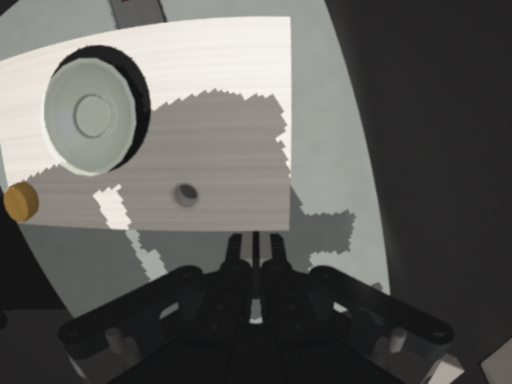

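The plate tracks the fingers and the dish is still on its mark. About 0.26 rad remain, so I'll slow down now.

```bash
echo '[0.34,0.065,0,0,0,-0.2,0.68,0.11,0,0,0,-0.4,0.925,0.13,0,0,0,-0.54,1.1,0.14,0,0,0,-0.64,1.25,0.15,0,0,0,-0.72,1.37,0.155,0,0,0,-0.8,1.44,0.155,0,0,0,-0.84]' > next.json && python3 steer.py next.json
echo '[0.05,0.005,0,0,0,-0.032,0.1,0.01,0,0,0,-0.06]' > next.json && python3 steer.py next.json
```

```text
time_s: 5.4
eef_pos: [630.2, -34.6, 191.1]
ee_rot: [-0.0, 0.823, 0.567, -0.0]
force: [-4.1, -2.0, -0.4]
grip_width: -0.002
grip_force: 1.4
time_s: 5.6
eef_pos: [631.2, -33.0, 191.1]
ee_rot: [0.0, 0.819, 0.573, 0.0]
force: [-2.2, -2.9, -2.3]
grip_width: -0.002
grip_force: 1.3
```

Scaled: 0.7 mm is 0.035, 1.4 mm is 0.07, -0.01 rad is -0.04.

```bash
echo '[0.035,0.005,0,0,0,-0.02,0.07,0.01,0,0,0,-0.04]' > next.json && python3 steer.py next.json
echo '[0.035,0.005,0,0,0,-0.02]' > next.json && python3 steer.py next.json|grep -E 'pos|force'
echo '[0.035,0.005,0,0,0,-0.02]' > next.json && python3 steer.py next.json|grep -E 'pos|force'
```

```text
time_s: 5.8
eef_pos: [631.9, -31.7, 191.2]
ee_rot: [0.0, 0.816, 0.577, 0.0]
force: [-1.3, -1.7, -2.7]
grip_width: -0.0
grip_force: 1.2
eef_pos: [632.2, -31.2, 191.2]
force: [-2.3, -6.2, -3.2]
grip_force: 3.0
eef_pos: [632.4, -31.0, 191.2]
force: [-3.2, -7.4, -0.8]
grip_force: 4.5
```

```bash
echo '[0.015,0,0,0,0,0,0.015,0,0,0,0,0]' > next.json && python3 steer.py next.json|grep -E 'pos|force'
echo '[0,0,0,0,0,0,0,0,0,0,0,0,0,0,0,0,0,0]' > next.json && python3 steer.py next.json|grep -E 'pos|force'
```

```text
eef_pos: [632.5, -31.0, 191.3]
force: [-3.1, -7.3, -1.1]
grip_force: 4.0
eef_pos: [632.4, -31.0, 191.3]
force: [-2.1, -7.4, -0.8]
grip_force: 4.0
```

Scaled: 0.4 mm is 0.02.

```bash
echo '[0.02,0,0,0,0,0,0.02,0,0,0,0,0]' > next.json && python3 steer.py next.json|grep -E 'pos|force'
echo '[0.02,0,0,0,0,0,0.02,0,0,0,0,0]' > next.json && python3 steer.py next.json|grep -E 'pos|force'
python3 - <<'E'
from h import *
import cv2
im=ctrl.capture('top')[:,:,::-1];b=cv2.resize(im[122:202,205:305],None,fx=5,fy=5,interpolation=cv2.INTER_CUBIC)
w=ctrl.capture('wrist')[:,:,::-1]
o=np.zeros((600,800,3),np.uint8);o[:400,:500]=b;o[220:,500:]=cv2.resize(w[:,100:400],(300,380));cv2.imwrite('pics/t4.png',o)
E
```

```text
eef_pos: [632.5, -30.8, 191.3]
force: [-4.8, -9.1, -0.2]
grip_force: 4.9
eef_pos: [632.6, -30.7, 191.3]
force: [-4.6, -10.8, -0.1]
grip_force: 5.8
```

View pics/t4.png

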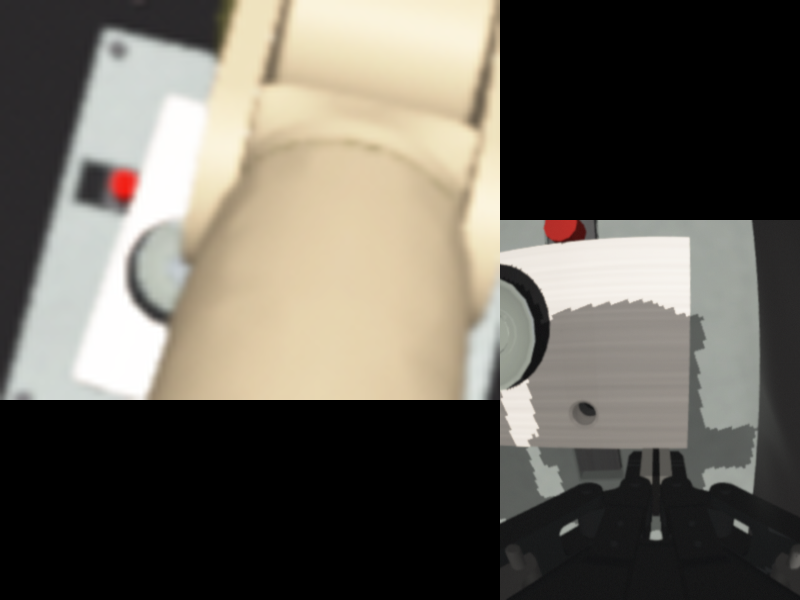

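The plate edge is at the post (≈(125,185) in the left crop). The force has risen to about 11.5 N with almost no movement, so the plate is bearing. I'll hold, back off, and lift.

Scaled: -30 mm is -1.5, -5 mm is -0.25.

```bash
echo '[0,0,0,0,0,0,0,0,0,0,0,0,0,0,0,0,0,0,0,0,0,0,0,0,0,0,0,0,0,0,0,0,0,0,0,0,0,0,0,0,0,0]' > next.json && python3 steer.py next.json|grep -E 'time|pos|force'
echo '[-0.1,0,0,0,0,0,-0.3,0,0,0,0,0,-1,0,0,0,0,0,-1.5,0,-0.25,0,0,0,-1.5,0,-2.25,0,0,0,-1.5,0,-4.5,0,0,0,-1.5,0,-6,0,0,0,-1.5,0,-6,0,0,0]' > next.json && python3 steer.py next.json 
python3 - <<'E'
from h import *
import cv2
go(527,351,300,-.05)
w=ctrl.capture('wrist')[:,:,::-1];cv2.imwrite('pics/w5.png',w)
t=ctrl.capture('top')[:,:,::-1];cv2.imwrite('pics/t5.png',t)
import pickle;pickle.dump(ctrl.calibration('wrist'),open('w5.pkl','wb'))
o=np.zeros((600,800,3),np.uint8);o[:384,:512]=w;o[384:600,:360]=cv2.resize(t[115:211,190:350],(360,216));cv2.imwrite('pics/v5.png',o)
E
```

```text
time_s: 7.7
eef_pos: [632.6, -30.7, 191.3]
force: [-4.8, -10.0, -0.8]
grip_force: 5.7
time_s: 8.5
eef_pos: [623.3, -58.6, 316.6]
ee_rot: [0.004, 0.814, 0.581, 0.003]
force: [0.4, -0.3, 0.3]
grip_width: -0.003
grip_force: 0.0
row [ 356.2 -224.2   14.8] [ 0.007 -0.007  1.29 ] h0 1.240
```

View pics/v5.png

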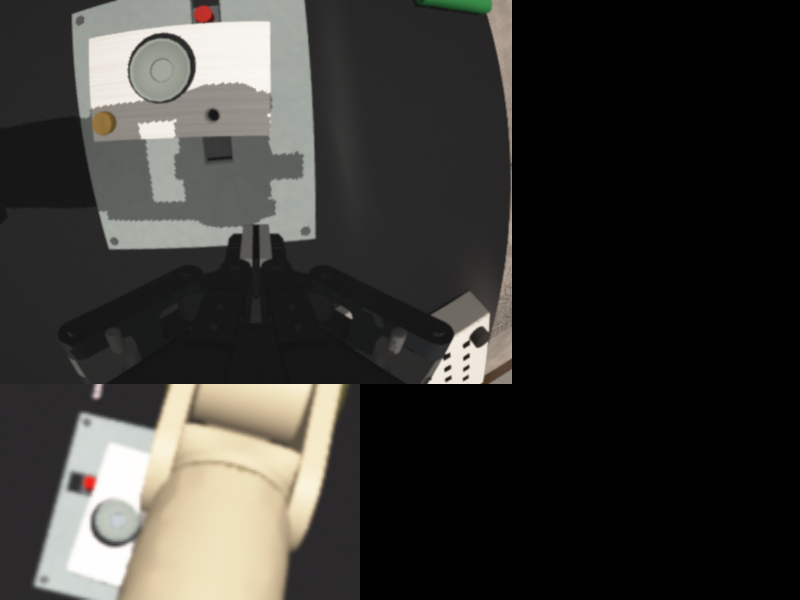

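The hole at (213,115) in the wrist picture is dark, so it lies over the socket. The dish is on its mark and the plate touches the post. Now I'll compute the hole position and head for the pin.

```bash
python3 - <<'E'
from h import *
import pickle
np.set_printoptions(precision=1,suppress=True)
c=pickle.load(open('w5.pkl','rb'))
w=lambda u,v,z:at("wrist",u,v,z,c)
print("hole",w(213,115,29),"nut",w(104,123,42.5),"post",w(203,14,33),"expected hole",np.array([584.4,10.9])+R.from_euler('z',-.253).as_matrix()[:2,:2]@[24.8,3.9])
print("screws",w(80,20,15),w(305,231,15),w(114,241,15))
for z in(330,):go(450,346,z,.07)
E
```

```text
hole [607.6   7.9  29. ] nut [516.   38.2  42.5] post [629.   92.8  33. ] expected hole [609.4   8.5]
screws [511.3 151.5  15. ] [ 651.3 -129.4   15. ] [451.1 -77.8  15. ]
row [ 326.4 -294.6  -18.6] [ 0.  -0.   1.2] h0 1.240
```

```bash
echo '[1.8,-1.65,-0.95,0,0,0.52,3.65,-3.3,-0.95,0,0,1.08,5.45,-4.9,-0.95,0,0,1.6,7.25,-6.55,-0.95,0,0,2.16,9.1,-8.2,-0.95,0,0,2.68,10.9,-9.85,-0.95,0,0,3.2,12.7,-11.45,-0.95,0,0,3.76,14.5,-13.1,-0.95,0,0,4.28]' > next.json && python3 steer.py next.json 1.0
python3 -c "
from h import *
go(450,346,330,.07)"
```

```text
time_s: 9.4
eef_pos: [469.0, 300.7, 328.8]
ee_rot: [0.0, 0.996, 0.084, -0.001]
force: [0.8, 1.6, -0.5]
grip_width: 1.002
grip_force: 0.0
row [-11.2 -47.8  -1.2] [0.001 0.002 0.099] h0 0.169
```

```bash
echo '[-0.4,-1.5,0,0,0,0.28,-0.55,-2.4,0,0,0,0.4,-0.55,-2.4,0,0,0,0.4,-0.55,-2.4,0,0,0,0.4]' > next.json && python3 steer.py next.json
python3 - <<'E'
from h import *
import cv2,pickle
c=ctrl.calibration('wrist');pickle.dump(c,open('w6.pkl','wb'))
w=ctrl.capture('wrist')[:,:,::-1];cv2.imwrite('pics/w6.png',w)
# expected pixel of pin top
d=rot(c["attitude"]).inv().apply(np.array([528.4,352,71])-c["position"]);t=np.arctan2(np.hypot(d[0],d[1]),d[2]);u=d[:2]/np.hypot(d[0],d[1])*t*c["fx"]+[c["cx"],c["cy"]];print(u)
x,y=[int(max(0,k-60)) for k in u];print(x,y)
cv2.imwrite('pics/w6c.png',cv2.resize(w[y:y+120,x:x+120],(600,600),interpolation=cv2.INTER_CUBIC))
E
```

```text
time_s: 9.8
eef_pos: [451.0, 344.4, 329.1]
ee_rot: [0.001, 0.999, 0.038, -0.001]
force: [0.4, -0.5, 0.3]
grip_width: 1.001
grip_force: 0.0
[252.72123843  90.25996817]
192 30
```

View pics/w6c.png

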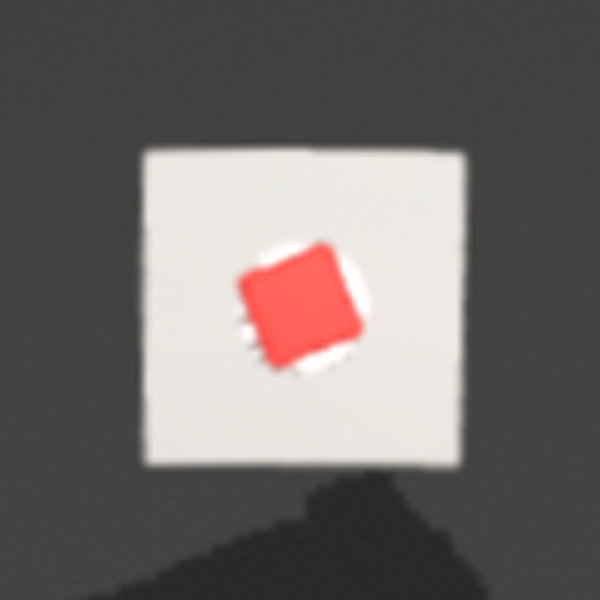

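The handle centre is at crop (300,305), i.e. pixel (251.6,90.6), and the handle is turned about 0.41 rad CCW relative to the tool.

```bash
python3 - <<'E'
from h import *
import pickle
c=pickle.load(open('w6.pkl','rb'))
p=at("wrist",251.6,90.6,71,c);q=[at("wrist",192+(x-2)/5,30+(y-2)/5,32,c)[:2] for x,y in((143,150),(466,152),(461,466),(143,466))]
print(p,np.mean(q,0))
go(p[0],p[1],300,.487);go(p[0],p[1],219,.487)
E
```

```text
[528.07900664 352.822781    71.        ] [528.00873194 352.71679635]
row [77.3 -3.  29.2] [ 0.     0.002 -0.412] h0 0.075
row [ 77.4  -3.1 110.2] [ 0.     0.002 -0.412] h0 0.075
```

```bash
echo '[1.5,-0.05,0,0,0,-0.6,3.25,-0.15,0,0,0,-1.2,3.865,-0.15,1,0,0,-1.648,3.865,-0.15,2.5,0,0,-1.648,3.865,-0.15,4,0,0,-1.648,3.865,-0.15,5.2,0,0,-1.648,3.865,-0.15,5.8,0,0,-1.648,3.865,-0.15,5.8,0,0,-1.648]' > next.json && python3 steer.py next.json 1.0
python3 -c "
from h import *
go(528,352.8,213,.487)"
```

```text
time_s: 10.65
eef_pos: [528.0, 352.7, 212.7]
ee_rot: [0.0, 0.971, 0.241, -0.002]
force: [0.6, 0.0, 0.0]
grip_width: 1.001
grip_force: 0.0
row [ 0.1 -0.1 -0.3] [-0.     0.003 -0.001] h0 0.486
```

Scaled: -90 mm is -4.5, -70 mm is -3.5.

```bash
echo '[0,0,0,0,0,0,0,0,0,0,0,0,0,0,0,0,0,0,0,0,0,0,0,0,0,0,0,0,0,0,0,0,0,0,0,0,0,0,0,0,0,0,0,0,0,0,0,0]' > next.json && python3 steer.py next.json 0.0 50
echo '[0,0,-0.25,0,0,0,0,0,-1,0,0,0,0,0,-2,0,0,0,0,0,-3.5,0,0,0,0,0,-4.5,0,0,0,0,0,-4.5,0,0,0]' > next.json && python3 steer.py next.json
python3 - <<'E'
from h import *
c=ctrl.calibration('wrist')
# hover with hole in view
go(570,-20,303,1.26)
go(608,8,303,1.26)
E
```

```text
time_s: 11.45
eef_pos: [527.8, 353.8, 214.7]
ee_rot: [-0.0, 0.97, 0.241, 0.0]
force: [-0.7, -0.4, 5.2]
grip_width: 0.177
grip_force: 49.1
time_s: 12.05
eef_pos: [528.0, 353.8, 308.1]
ee_rot: [-0.0, 0.97, 0.241, 0.003]
force: [0.6, 0.8, -1.0]
grip_width: 0.179
grip_force: 48.8
row [-137.9  350.     4.4] [ 0.003 -0.006 -0.773] h0 0.487
row [-91.2 343.1   4.7] [ 0.003 -0.006 -0.773] h0 0.487
```

Scaled: -33 mm is -1.65, 2 mm is 0.1, -0.5 rad is -2.

```bash
echo '[-0.8,2.2,0,0,0,-0.4,-1.65,4.4,0.1,0,0,-0.8,-2.5,6.6,0.2,0,0,-1.2,-3.35,8.8,0.2,0,0,-1.6,-4.2,11,0.2,0,0,-2,-5,13.15,0.2,0,0,-2.4,-5.9,15.3,0.2,0,0,-2.8,-6.9,17.5,0.2,0,0,-3.092]' > next.json && python3 steer.py next.json
echo '[0,0,0,0,0,0,0,0,0,0,0,0,0,0,0,0,0,0,0,0,0,0,0,0]' > next.json && python3 steer.py next.json
python3 - <<'E'
from h import *
import cv2,pickle
go(570,-20,303,1.26)
c=ctrl.calibration('wrist');pickle.dump(c,open('w7.pkl','wb'))
w=ctrl.capture('wrist')[:,:,::-1];cv2.imwrite('pics/w7.png',w)
o=np.zeros((600,800,3),np.uint8)
a=w[20:270,150:350];cv2.imwrite('pics/w7c.png',cv2.resize(a,None,fx=2.4,fy=2.4,interpolation=cv2.INTER_CUBIC))
E
```

```text
time_s: 12.85
eef_pos: [569.3, -22.0, 299.6]
ee_rot: [-0.0, 0.807, 0.591, -0.0]
force: [2.0, -0.9, 0.1]
grip_width: 0.176
grip_force: 48.9
time_s: 13.25
eef_pos: [569.5, -19.0, 300.0]
ee_rot: [-0.0, 0.808, 0.59, -0.0]
force: [0.2, 0.5, -0.5]
grip_width: 0.179
grip_force: 49.0
row [-0.8  0.8 -3. ] [-0.001 -0.     0.001] h0 1.261
```

View pics/w7c.png

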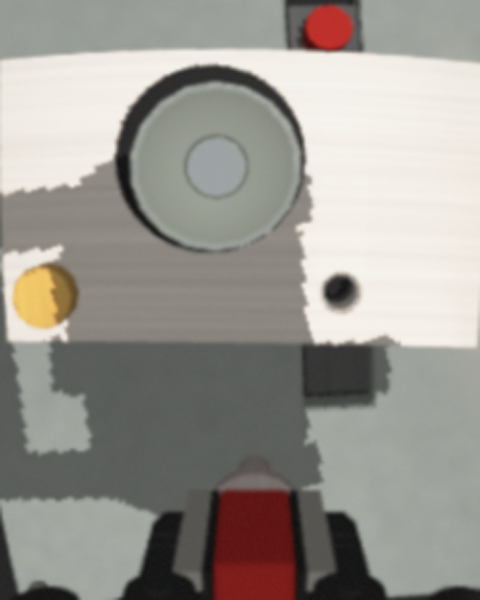

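The crop shows the hole at (341,292), the pin foot at about (254,463) just in front of the fingers, and the dish on its mark.

```bash
python3 - <<'E'
from h import *
import pickle
c=pickle.load(open('w7.pkl','rb'));np.set_printoptions(precision=2,suppress=True)
w=lambda x,y,z:at("wrist",150+(x-.7)/2.4,20+(y-.7)/2.4,z,c)
print("hole",w(341,292,29),"foot",w(254,463,91),"collar",w(254,490,117), "nut",w(44,296,42.5),"post",w(328,26,33))
s=ctrl.sense();r=rot(s['ee_rot']);print(s['eef_pos'],"toolx",r.apply([1,0,0]),"toolz",r.apply([0,0,1]))
print(c)
E
```

```text
hole [608.84   6.87  29.  ] foot [569.25 -18.87  91.  ] collar [570.5  -14.88 117.  ] nut [514.75  38.82  42.5 ] post [630.92  94.53  33.  ]
[569.48 -19.08 300.08] toolx [0.3  0.95 0.  ] toolz [-0.  0. -1.]
{'fx': 297.3186396354542, 'fy': 297.3186396354542, 'cx': 255.5399060729477, 'cy': 182.99842722305615, 'position': array([592.41,  53.98, 269.59]), 'attitude': array([ 0.15,  0.98, -0.15, -0.02])}
```

```bash
python3 -c "
from h import *
go(608.8,7.4,254,1.26)"
```

```text
row [37.2 29.4 46.1] [-0.    -0.     0.001] h0 1.261
```

```bash
echo '[0.9,0.75,0,0,0,0,1.7,1.35,0.25,0,0,0,1.86,1.47,1.25,0,0,0,1.86,1.47,2.1,0,0,0,1.86,1.47,2.3,0,0,0,1.86,1.47,2.3,0,0,0,1.86,1.47,2.3,0,0,0]' > next.json && python3 steer.py next.json
python3 - <<'E'
from h import *
import cv2,pickle
go(608.8,7.4,254,1.26)
c=ctrl.calibration('wrist');pickle.dump(c,open('w8.pkl','wb'))
w=ctrl.capture('wrist')[:,:,::-1];cv2.imwrite('pics/w8.png',w)
cv2.imwrite('pics/w8c.png',cv2.resize(w[160:280,200:320],None,fx=5,fy=5,interpolation=cv2.INTER_CUBIC))
E
```

```text
time_s: 14.0
eef_pos: [609.1, 6.4, 255.2]
ee_rot: [0.001, 0.808, 0.589, 0.0]
force: [-0.2, 0.4, -1.3]
grip_width: 0.178
grip_force: 49.0
row [ 0.9 -0.6  1.2] [ 0.001 -0.     0.   ] h0 1.260
```

View pics/w8c.png

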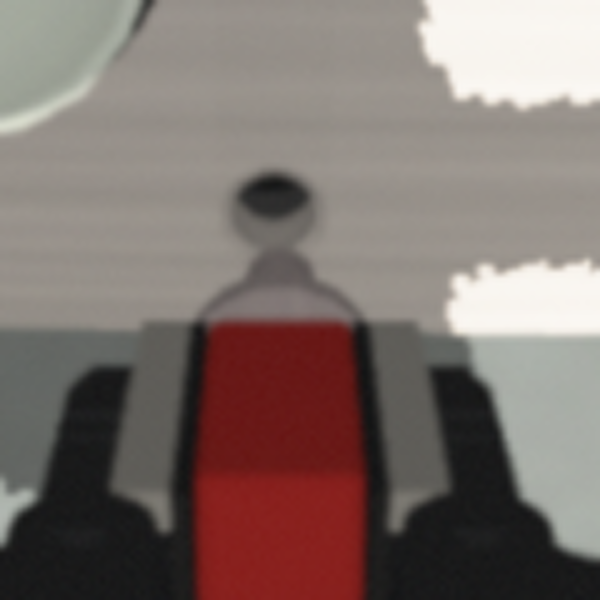

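The hole is centred at crop (273,211), its lower rim next to the foot. The shank axis is at x≈280 and the foot's front edge at y≈247.

```bash
python3 - <<'E'
from h import *
import pickle
c=pickle.load(open('w8.pkl','rb'));np.set_printoptions(precision=2,suppress=True)
w=lambda x,y,z:at("wrist",200+(x-2)/5,160+(y-2)/5,z,c)
s=ctrl.sense();r=rot(s['ee_rot']);p=s['eef_pos'];print(p)
for n,q in(("hole",w(273,211,29)),("holeL",w(230,211,29)),("holeR",w(317,211,29)),("holetop",w(273,172,29)),("holebot",w(273,250,29)),("foot edge",w(280,247,46.5)),("shankL",w(247,280,50)),("shankR",w(313,280,50)),("collarL",w(200,318,74)),("collarR",w(362,318,74))):
    print(n,q,"tool",r.inv().apply(q-p)[:2])
E
```

```text
[609.08   6.29 255.31]
hole [608.7    7.61  29.  ] tool [ 1.09 -1.16]
holeL [602.93   9.47  29.  ] tool [ 1.1  -7.23]
holeR [614.61   5.7   29.  ] tool [1.08 5.05]
holetop [610.5   13.17  29.  ] tool [ 6.93 -1.15]
holebot [606.87   1.94  29.  ] tool [-4.87 -1.17]
foot edge [610.12   8.98  46.5 ] tool [ 2.83 -0.2 ]
shankL [605.12   7.29  50.  ] tool [-0.3  -4.43]
shankR [613.18   4.69  50.  ] tool [-0.32  4.03]
collarL [602.37  14.36  74.  ] tool [ 5.59 -9.18]
collarR [619.61   8.79  74.  ] tool [5.56 8.94]
```

```bash
echo '[0.04,-0.05,0,0,0,0,0.04,-0.05,0.2,0,0,0,0.04,-0.05,0.45,0,0,0,0.04,-0.05,0.7,0,0,0,0.04,-0.05,0.85,0,0,0,0.04,-0.05,0.95,0,0,0,0.04,-0.05,1.05,0,0,0,0.04,-0.05,1.05,0,0,0]' > next.json && python3 steer.py next.json
python3 -c "
from h import *
go(608.7,7.6,211,1.26);print(ctrl.sense()['force'])"
```

```text
time_s: 14.85
eef_pos: [608.2, 7.2, 233.0]
ee_rot: [-0.0, 0.808, 0.589, -0.0]
force: [1.0, 0.7, 0.1]
grip_width: 0.178
grip_force: 49.0
row [ 0.5  0.4 22. ] [-0.  0. -0.] h0 1.260
[1.04964611 0.6661902  0.07652194]
```

Scaled: 8 mm is 0.4, 6 mm is 0.3.

```bash
echo '[0.01,0.005,0.1,0,0,0,0.01,0.005,0.2,0,0,0,0.01,0.005,0.3,0,0,0,0.01,0.005,0.4,0,0,0]' > next.json && python3 steer.py next.json |grep -E 'pos|force'
echo '[0,0,0.1,0,0,0,0,0,0.2,0,0,0,0,0,0.3,0,0,0,0,0,0.4,0,0,0]' > next.json && python3 steer.py next.json |grep -E 'pos|force'
```

```text
eef_pos: [608.4, 7.4, 225.0]
force: [0.6, 0.5, -0.3]
grip_force: 49.0
eef_pos: [608.4, 7.4, 217.0]
force: [0.9, -0.0, -0.3]
grip_force: 49.0
```

Units first: shifts go in units of 20 mm and turns go in units of 0.25 rad. So 4 mm is 0.2, 3 mm is 0.15.

```bash
echo '[0,0,0.075,0,0,0,0,0,0.15,0,0,0,0,0,0.2,0,0,0]' > next.json && python3 steer.py next.json |grep -E 'pos|force'
echo '[0,0,0.035,0,0,0,0,0,0.07,0,0,0]' > next.json && python3 steer.py next.json |grep -E 'pos|force'
echo '[0,0,0.025,0,0,0,0,0,0.04,0,0,0]' > next.json && python3 steer.py next.json |grep -E 'pos|force'
```

```text
eef_pos: [608.4, 7.4, 213.1]
force: [0.1, 0.1, -0.1]
grip_force: 49.0
eef_pos: [608.4, 7.4, 211.8]
force: [-0.0, -0.4, -0.5]
grip_force: 49.0
eef_pos: [608.4, 7.4, 211.7]
force: [-3.8, 1.1, 7.2]
grip_force: 50.2
```

The collar is on the plate: 7 N upward at the expected height. Now release, partly opened to stay clear of the dish.

```bash
echo '[0,0,0,0,0,0,0,0,0,0,0,0,0,0,0,0,0,0,0,0,0,0,0,0]' > next.json && python3 steer.py next.json 0.4
echo '[0,0,-0.4,0,0,0,0,0,-1.25,0,0,0,0,0,-3,0,0,0,0,0,-5,0,0,0,-2.25,0,-5,0,0,0,-4,0,-5,0,0,0,-4,0,-5,0,0,0]' > next.json && python3 steer.py next.json
python3 - <<'E'
from h import *
import cv2
w=ctrl.capture('wrist')[:,:,::-1];s=ctrl.capture('side')[:,:,::-1]
o=np.zeros((600,800,3),np.uint8);o[:384,:512]=w;o[200:600,512:]=cv2.resize(s[130:250,210:296],(288,400),interpolation=cv2.INTER_CUBIC);cv2.imwrite('pics/v9.png',o)
E
```

```text
time_s: 16.75
eef_pos: [608.4, 7.4, 210.9]
ee_rot: [-0.0, 0.808, 0.589, -0.0]
force: [0.0, 0.2, -0.4]
grip_width: 0.399
grip_force: 0.0
time_s: 17.45
eef_pos: [583.0, -71.9, 311.9]
ee_rot: [0.001, 0.809, 0.588, -0.0]
force: [-0.0, 0.4, 0.8]
grip_width: 0.402
grip_force: 0.0
```

View pics/v9.png

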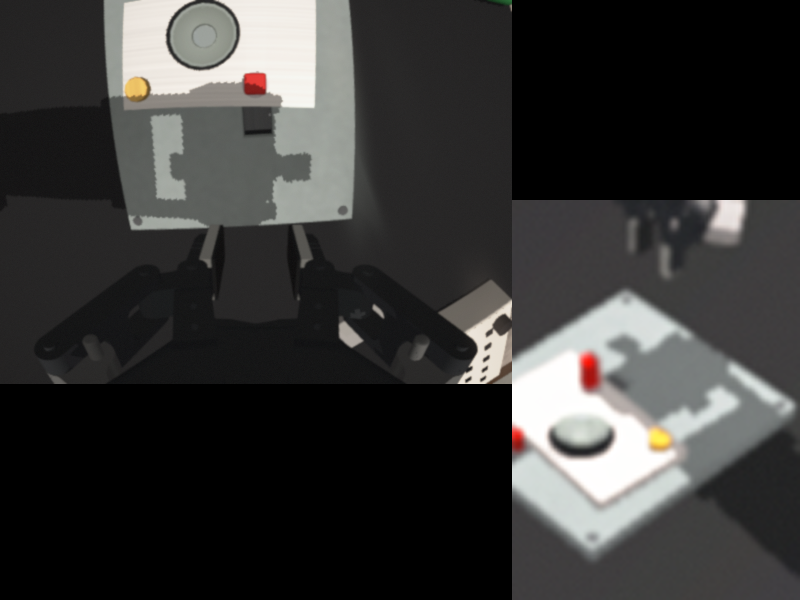

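The pin stands upright in the hole with its handle at (255,84), the dish is on its mark at (203,35), and the gripper is clear. Handing in.

```bash
python3 -c "
from rig import ctrl
print(ctrl.finish_job())"
```

```text
the job is handed in; nothing more can be done
None
```

The job is handed in at about 17.5 s: the plate was held on the post with about 11 N of push (estimated 13–15 N on the post), the lock pin was put fully home and released, and the dish is still on its mark.

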